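# Stack the sorted cartons and hold the torch on them

## Task

Stack the two loose closed cartons squarely and centred on the bottom carton, the large one first and the small one on top of it, without shifting the bottom carton or disturbing the old equipment around. Then draw the torch out of its sloping holder, turn it level and hold it up at the height of the top carton, its lens looking straight at that carton from about a hand's breadth away and touching nothing, so the stack can be inspected. Finish while still holding the torch there: do not put it down or let go.

Things in the scene. Friction and masses are not known exactly. Their poses are not given: they have to be found in the camera images.
- bottom_mid (a point): centre of the bottom carton, the largest closed cardboard carton, 85 (own x) x 130 (own y) x 50 mm high (z), standing flat on the table at the left; heavy (1.5 kg), stays where it is
- large_mid (a point): centre of the large loose carton, closed cardboard, 62 (own x) x 110 (own y) x 45 mm high (z), about 0.3 kg, standing flat on the table in front of the robot; grasp it across its 62 mm
- small_mid (a point): centre of the small loose carton, closed cardboard, 50 (own x) x 80 (own y) x 40 mm high (z), about 0.2 kg, standing flat on the table in front of the robot, nearer or farther than the large one; grasp it across its 50 mm
- torch_mid (a point): middle of a torch's grip, on its axis. Round rod 180 mm long, about 0.2 kg. Own z runs to the tail, the lens looks along -z: lens face at z = -105 mm, tail end at +75 mm. Yellow head 36 mm across from z = -105 to -40, the rest (black grip) 32 mm across. Starts lens down in the holder, leaning 45 degrees. Its centre of mass is about 25 mm towards the lens from this point
- holder_mouth (a point): centre of the mouth of the torch holder at the right: a fixed dark steel square tube (46 mm outside, 40 inside, 60 deep) on a foot plate. It slopes 45 degrees: the mouth looks along (0, -0.707, 0.707) in the holder's axes (z up), and the torch is drawn out along that line. 60 mm of the torch are inside; its grip middle is about 45 mm out from the mouth
- holder: the same holder; origin on the table 60 mm below-and-inside the mouth, that is at (0, +42, -78) mm from the mouth in the holder's axes; foot plate 110 x 130 x 6 mm
- keyboard: bystander: black keyboard 130 x 430 x 22 mm lying at the far side; origin under its centre
- mouse: bystander: grey computer mouse 105 x 60 x 33 mm at the left; origin under its centre
- speaker: bystander: grey loudspeaker 100 x 110 x 150 mm high at the far left; origin under its centre
- player: bystander: flat silver disc player 160 x 220 x 45 mm at the far right; origin under its centre
There are look-alikes about, which are no part of the job. Leave any brown, pink or red look-alike of the holder alone.

How it is judged:
By the outcome, as a careful person would: the job done as asked, in the order asked, and still so for the second after the job is handed in, while the arm keeps its last pose, push and grip.
It also fails if it takes over 72 s, if anything falls off the work surface, if the arm or the gripper's body presses on something with over 40 N, if the wrist force passes 120 N, or if a joint passes its speed limit or range.

## Robot

A 6-joint arm with a two-finger parallel gripper is mounted at the origin on the work surface. World frame = base frame: x ahead of the robot, y to its left, z up, the work surface at z = 0. Lengths are in m, angles in rad, forces in N, time in s.
With the tool pointing down it reaches from about 0.275 to 0.75 m from the base axis. Payload 10.2 kg.
Tool frame: the origin (TCP) lies at the very end of the fingers, on their centre line; the grasp point (between the pads) lies 19 mm behind it; z points along the fingers, y is the direction in which the jaws open and shut (so a half turn about z gives the same grasp; the last joint's range is limited). The gripper opens to 85 mm and grips with 20 to 120 N. Pads are 22 mm wide; open, the fingers measure 114 mm over their backs; the gripper's body (76 mm by 85 mm) begins 54 mm behind the grasp point. The pads swing forward as they close: fully open they stand 13 mm farther back than shut.
Start: joints at [1.086, 0.313, 1.498, -0, 1.331, -0.223], TCP at [0.136, 0.507, 0.231] pointing down, gripper open.
Joint ranges: [-2.94, 2.94], [-0.97, 2.17], [0.19, 2.56], [-1.23, 4.37], [0.02, 3.11], [-2.88, 2.88]. Speed limits (rad/s): [2.39, 2.39, 3.01, 3.14, 3.14, 3.14].

## Interface

Orientations are given as a unit quaternion [w, x, y, z].
In Python, from rig import env, vision gives the robot as it stands.
- The arm moves only by the tool step_arm, never from a script. Its argument "motion" is a list that holds one entry, the list of rows, each a list of 6 numbers: the shift along the tool's x, y, z in mm, then the turn, a rotation vector about the tool's x, y, z in degrees. In form: [[[dx, dy, dz, ax, ay, az], ...]]. A call has 1 to 12 rows; each row is the pose to reach, as a shift and turn from the pose measured when the call began, along the tool's axes at that moment; what a row does not reach only later rows make up. A row lasts 1/8 s, in which the tool goes at most 62.5 mm and 10.7 degrees, less where a joint would pass 70% of its speed; a pose out of reach is approached as far as the arm can. A call with a gripper value outside its range is refused whole. "claw" is the closure, from -1 (fully open) to 1 (shut), so that 0 is half open, set as the call begins (left out, the last holds). The fingers move at their own pace and stop on an object; the grip force is fixed at half the most. Time passes only in rows, so rows that repeat a pose let the fingers close. It gives the time, the measured TCP pose, the force and the opening at its end, in the units of the state.
- env.sense(): the state, without advancing time (a new reading comes with each control period).
- vision.get_image(name): name is "scene" or "top" or "wrist"; returns (picture, depth): 420x560x3 uint8, red, green, blue; 420x560 float32, m along the optical axis (not along the pixel's ray), 0 where there is no reading.
- vision.calibration(name): a dict with "intrinsics" (3x3 intrinsics, pixels), "xyz" and "attitude" of the camera in the world. Camera axes: x right, y down, z forward; pixel columns grow to the right and rows downward; lengths in m; the calibration is good to about 2 mm. A picture is of the moment at which its call begins: read the wrist's pose just before it. calibration takes no time and is no camera call; for the wrist camera it gives the pose at the moment of the call.
- env.close_job(): hands the job in, once; it reports no verdict.
The state is a dict: "time_s": time; "qpos": joint angles; "joint_vel": joint speeds; "tau": joint torques, N m; "tool_pos": TCP position; "tool_rot": TCP orientation; "force": force on the tool from outside, world axes, zero at the start; "ft_torque": the same for the moment, N m; "grip_width": opening from 0.0 (shut) to 1.0 (fully open).
Only numpy, scipy, OpenCV 4.12 (cv2) and the standard library are available. Lean on these libraries where they do the work, as an engineer would, in place of code of your own. Each camera call takes 0.05 s, during which the arm holds its last target. There are 200 camera calls.

## Working session

There is one attempt and no reset: what is moved stays moved. The work goes in short steps, Python scripts to look and compute and a tool call to move; the robot and the scene stay as the last step left them, time stands still between calls to the robot, and variables do not carry over. Pictures are saved under pics/ and viewed, about 8 in all and at most 12, crops included, and the job is handed in when it is done.

Besides the shell and the picture viewer there is one more tool, called after "Call:" by a JSON object that holds its "method" and its "body", one argument or row to a line. step_arm: Moves the arm, as the interface text tells. Its arguments: {"type":"object","properties":{"motion":{"type":"array","items":{"type":"array","items":{"type":"array","items":{"type":"number"}}}},"claw":{"type":"number"}},"required":["motion"]}

```bash
ls; mkdir -p pics
python3 - <<'E'
from rig import env, vision
import cv2, numpy as np
s=env.sense(); print(s)
for n in ("scene","top"):
    c=vision.calibration(n); print(n,c)
    im,d=vision.get_image(n); np.savez(f"{n}0.npz",im=im,d=d); cv2.imwrite(f"pics/{n}0.png",im[:,:,::-1])
E
```

```text
pics
{'time_s': 0.0, 'qpos': array([ 1.08555625e+00,  3.13477510e-01,  1.49842092e+00, -2.94504792e-05,
        1.33099672e+00, -2.23403176e-01]), 'joint_vel': array([ 0.00055638, -0.00035931,  0.00130437,  0.00075484, -0.00149039,
       -0.00177824]), 'tau': array([ 1.77374888e-03, -4.12261069e+01, -2.59750199e+01, -8.67402218e-05,
        4.07206608e-03,  1.83318218e-05]), 'tool_pos': array([0.13579962, 0.50687288, 0.23072708]), 'tool_rot': array([-2.12540245e-04,  1.30541284e-01,  9.91442660e-01, -6.15756440e-04]), 'force': array([0.12855833, 1.09880135, 0.13365426]), 'ft_torque': array([-0.02160519, -0.02305169,  0.0078948 ]), 'grip_width': 1.0009320050255752}
scene {'intrinsics': array([[399.85210588,   0.        , 276.97433888],
       [  0.        , 399.85210588, 206.56438886],
       [  0.        ,   0.        ,   1.        ]]), 'xyz': array([ 1.44207486, -0.36099009,  0.74246475]), 'attitude': array([-0.39858945,  0.74355556,  0.47183914, -0.25616287])}
top {'intrinsics': array([[493.12921441,   0.        , 274.4752374 ],
       [  0.        , 493.12921441, 209.30392464],
       [  0.        ,   0.        ,   1.        ]]), 'xyz': array([0.41431474, 0.05817869, 1.5930785 ]), 'attitude': array([-0.03206368,  0.70654681, -0.70644712,  0.02638154])}
```

View pics/top0.png

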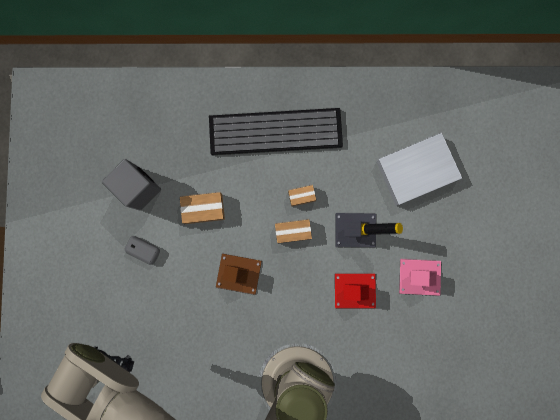

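View pics/scene0.png

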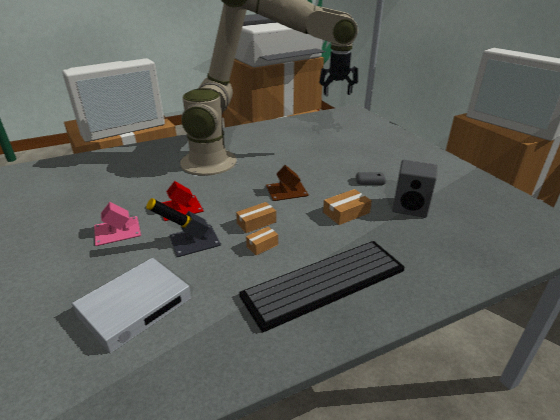

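The top view shows the bottom carton at about (202,208), the large one at (294,231) and the small one at (302,195). The holder plate is at (356,230), with the torch leaning right and its tail at (398,229). The look-alikes are at (240,273), (356,291) and (421,278).

```bash
cat > h.py <<'E'
import numpy as np, cv2
from scipy.spatial.transform import Rotation as R
def rot(q): return R.from_quat([q[1],q[2],q[3],q[0]])
def world(d,c):
    K=c["intrinsics"]; v,u=np.mgrid[:d.shape[0],:d.shape[1]]
    p=np.dstack([(u-K[0,2])/K[0,0]*d,(v-K[1,2])/K[1,1]*d,d])
    return p@rot(c["attitude"]).as_matrix().T+c["xyz"]
def rect(P):
    """min-area rectangle of world xy points: centre, (short,long), yaw of long axis in deg"""
    (cx,cy),(w,h),a=cv2.minAreaRect((P[:,:2]*1000).astype(np.float32))
    if w>h: w,h,a=h,w,a+90
    return np.round([cx,cy],1),np.round([w,h],1),round((a+90+90)%180-90,1)
E
python3 - <<'E'
from h import *; from rig import vision
f=np.load("top0.npz"); im,d=f["im"],f["d"]; c=vision.calibration("top"); W=world(d,c)
print("table z",np.median(W[200:300,60:110,2]), W[380:,:][...,2].max())
for n,(u,v),zt in [("bottom",(202,208),.05),("large",(294,231),.045),("small",(302,195),.04)]:
    w=W[v-35:v+35,u-35:u+35]; m=abs(w[...,2]-zt)<.010
    l,lab=cv2.connectedComponents(m.astype(np.uint8)); m=lab==lab[35,35]
    P=w[m]; print(n,m.sum(),rect(P),"z",np.median(P[:,2]))
# holder plate, torch
w=W[205:255,325:410].reshape(-1,3); 
hsv=cv2.cvtColor(im,cv2.COLOR_RGB2HSV)[205:255,325:410].reshape(-1,3)
P=w[(w[:,2]>.003)&(w[:,2]<.012)&(hsv[:,2]<75)]; print("plate",len(P),rect(P))
T=w[(w[:,2]>.09)]; print("torch",len(T)); 
dy=T[:,1]
ctr=T.mean(0); uu,ss,vt=np.linalg.svd(T-ctr); print(ctr,vt[0],np.sqrt(ss))
Y=(hsv[:,0]>20)&(hsv[:,0]<35)&(hsv[:,1]>150)&(hsv[:,2]>100)&(w[:,2]>.05); 
for s in (w[:,1]<np.median(w[Y][:,1])-0.0, w[:,1]>=np.median(w[Y][:,1])): 
  print(len(w[Y&s]),w[Y&s].mean(0),w[Y&s].min(0),w[Y&s].max(0))
E
```

```text
table z -0.001041801953160948 1.5930785006826074
bottom 1115 (array([548.4, 302.2]), array([ 86.1, 130.6]), -83.2) z 0.04930310814908956
large 690 (array([474.8,  12.6]), array([ 62.2, 109.7]), -82.9) z 0.04449165118199816
small 400 (array([588.9, -16.4]), array([50.7, 80.6]), -77.8) z 0.039211553872532945
plate 524 (array([ 486.2, -245.8]), array([122.6, 251.3]), -82.2)
torch 457
[ 0.47467239 -0.22800157  0.21777143] [ 0.0428041  -0.19864481 -0.97913638] [2.74643387 0.8630613  0.43647013]
44 [ 0.478888   -0.29257424  0.16187673] [ 0.4637804  -0.30244796  0.15146846] [ 0.49301831 -0.2853844   0.16985331]
45 [ 0.47922761 -0.24330953  0.13097859] [ 0.46375487 -0.2845264   0.08013948] [ 0.49408717 -0.19628544  0.17514436]
```

Call:
{"method": "step_arm", "body": {
  "motion": [
    [[-46, -39, 3, 0, 0, 7], [-91, -78, 6, 0, 0, 14], [-137, -117, 9, 0, 0, 21], [-182, -156, 12, 0, 0, 28], [-228, -195, 15, 0, 0, 35], [-273, -233, 18, 0, 0, 42], [-319, -272, 21, 0, 0, 49], [-364, -311, 25, 0, 0, 56], [-410, -350, 28, 0, 0, 62], [-455, -389, 31, 0, 0, 68], [-455, -389, 31, 0, 0, 68], [-455, -389, 31, 0, 0, 68]]
  ],
  "claw": -1
}}

```text
time_s: 1.6
tool_pos: [0.4741, 0.0137, 0.1998]
tool_rot: [-0.0, 0.662, 0.749, -0.001]
force: [-0.6, 0.5, 0.0]
grip_width: 1.0
```

```bash
cat >> h.py <<'E'
def down(yaw):
    "tool pointing down with its y (jaw) axis at world yaw (deg)"
    y=np.array([np.cos(np.radians(yaw)),np.sin(np.radians(yaw)),0]); z=np.array([0,0,-1.]); return frame(y,z)
def frame(y,z): return R.from_matrix(np.column_stack([np.cross(y,z),y,z]))
def plan(s,p,Rt):
    "shift (mm) and rotvec (deg) in the tool axes from state s to pose (p in mm, Rt)"
    R0=rot(s["tool_rot"]); return np.round(R0.inv().apply(np.array(p)-s["tool_pos"]*1000),1),np.round((R0.inv()*Rt).as_rotvec(degrees=True),1)
def show(s):
    M=rot(s["tool_rot"]).as_matrix(); print("t",round(s["time_s"],2),"tcp",np.round(s["tool_pos"]*1000,1),"z",np.round(M[:,2],3),"yaw_y",round(float(np.degrees(np.arctan2(M[1,1],M[0,1]))),2),"F",np.round(s["force"],1),"w",round(s["grip_width"],3),"q",np.round(s["qpos"],2))
E
python3 - <<'E'
from h import *; from rig import env,vision
s=env.sense(); show(s); c=vision.calibration("wrist"); im,d=vision.get_image("wrist"); print(c)
cv2.imwrite("pics/w1.png",im[:,:,::-1]); np.savez("w1.npz",im=im,d=d)
W=world(d,c)
m=(abs(W[...,2]-.045)<.004).astype(np.uint8); n,lab,st,ce=cv2.connectedComponentsWithStats(m)
for i in range(1,n):
    if st[i,4]>2000: print(st[i],rect(W[lab==i]),np.median(W[lab==i][:,2]))
print(plan(s,[474.8,12.6,12],down(7)))
E
```

```text
t 1.6 tcp [474.1  13.7 199.8] z [-0.002 -0.001 -1.   ] yaw_y 7.02 F [-0.6  0.5  0. ] w 1.0 q [-0.22  0.23  1.69 -0.    1.22 -0.34]
{'intrinsics': array([[362.8417453 ,   0.        , 280.97369293],
       [  0.        , 362.8417453 , 218.54150285],
       [  0.        ,   0.        ,   1.        ]]), 'xyz': array([0.4627591 , 0.09849651, 0.34142229]), 'attitude': array([0.16701607, 0.98407742, 0.06004427, 0.00958909])}
[ 245  132   76  126 9068] (array([474.2,  13.7]), array([ 62.1, 110.6]), -82.9) 0.04412993863083958
(array([ -1.1,   0.9, 187.8]), array([-0.1,  0. ,  0. ]))
```

View pics/w1.png

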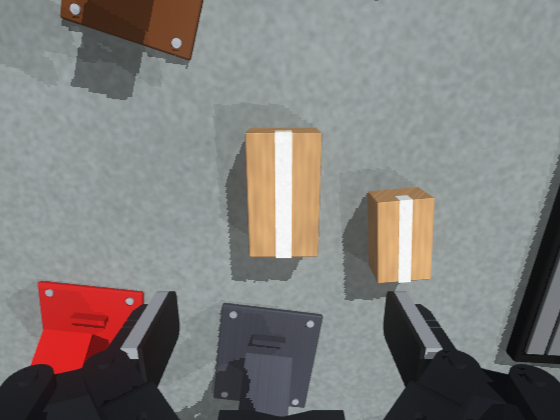

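The wrist view shows the large carton centred at about (284,193), which is directly under the tool, with the small one at (403,235). I'll descend and grip.

Call:
{"method": "step_arm", "body": {
  "motion": [
    [[0, 0, 60, 0, 0, 0], [0, 0, 110, 0, 0, 0], [0, 0, 150, 0, 0, 0], [0, 0, 175, 0, 0, 0], [0, 0, 188, 0, 0, 0], [0, 0, 188, 0, 0, 0], [0, 0, 188, 0, 0, 0]]
  ]
}}

```text
time_s: 2.52
tool_pos: [0.4744, 0.0142, 0.013]
tool_rot: [0.001, 0.662, 0.75, -0.0]
force: [0.0, -0.2, -0.1]
grip_width: 1.0
```

Call:
{"method": "step_arm", "body": {
  "motion": [
    [[0, 0, 0, 0, 0, 0], [0, 0, 0, 0, 0, 0], [0, 0, 0, 0, 0, 0], [0, 0, 0, 0, 0, 0], [0, 0, 0, 0, 0, 0], [0, 0, 0, 0, 0, 0], [0, 0, 0, 0, 0, 0], [0, 0, 0, 0, 0, 0]]
  ],
  "claw": 1
}}

```text
time_s: 3.52
tool_pos: [0.4751, 0.0141, 0.0142]
tool_rot: [0.001, 0.662, 0.75, 0.0]
force: [-2.1, 0.9, 8.2]
grip_width: 0.715
```

Call:
{"method": "step_arm", "body": {
  "motion": [
    [[0, 0, -20, 0, 0, 0], [0, 0, -50, 0, 0, 0], [0, 0, -90, 0, 0, 0], [0, 0, -120, 0, 0, 0], [0, 0, -130, 0, 0, 0], [0, 0, -130, 0, 0, 0], [0, 0, -130, 0, 0, 0]]
  ]
}}

```text
time_s: 4.4
tool_pos: [0.4741, 0.0144, 0.1429]
tool_rot: [0.0, 0.662, 0.75, -0.0]
force: [-0.1, 0.1, -3.0]
grip_width: 0.714
```

Run:
```python
from h import *; from rig import env
s=env.sense(); show(s)
print(plan(s,[548.4,302.2,145],down(6.8)))
```

```text
t 4.4 tcp [474.1  14.4 142.9] z [ 0.    -0.001 -1.   ] yaw_y 7.11 F [-0.1  0.1 -3. ] w 0.714 q [-0.22  0.3   1.77 -0.    1.08 -0.34]
(array([276.3, 109.4,  -2.3]), array([0. , 0.1, 0.3]))
```

Call:
{"method": "step_arm", "body": {
  "motion": [
    [[20, 12, 0, 0, 0, 0], [55, 33, -2, 0, 0, 0], [90, 54, -2, 0, 0, 0], [125, 75, -2, 0, 0, 0], [155, 93, -2, 0, 0, 0], [175, 105, -2, 0, 0, 0], [186, 109, -2, 0, 0, 0], [186, 109, -2, 0, 0, 0], [186, 109, -2, 0, 0, 0]]
  ]
}}

```text
time_s: 5.52
tool_pos: [0.559, 0.2117, 0.1445]
tool_rot: [0.0, 0.662, 0.749, -0.001]
force: [0.9, 0.2, -3.6]
grip_width: 0.714
```

Run:
```python
from h import *; from rig import env,vision
s=env.sense(); show(s); c=vision.calibration("wrist"); im,d=vision.get_image("wrist")
cv2.imwrite("pics/w2.png",im[:,:,::-1]); W=world(d,c)
m=(abs(W[...,2]-.05)<.006).astype(np.uint8); n,lab,st,ce=cv2.connectedComponentsWithStats(m)
for i in range(1,n):
    if st[i,4]>2000: print(st[i],rect(W[lab==i]),np.median(W[lab==i][:,2]))
print(plan(s,[548.4,302.2,145],down(6.8)))
```

```text
t 5.53 tcp [559.  211.7 144.5] z [-0.    -0.001 -1.   ] yaw_y 7.07 F [ 0.9  0.2 -3.6] w 0.714 q [ 0.17  0.55  1.38 -0.    1.21  0.04]
[  211     0   148   168 23064] (array([548.7, 297.9]), array([85.6, 97.3]), -83.3) 0.04910695366477302
(array([91.1,  0.7, -0.6]), array([-0. ,  0.1,  0.3]))
```

View pics/w2.png

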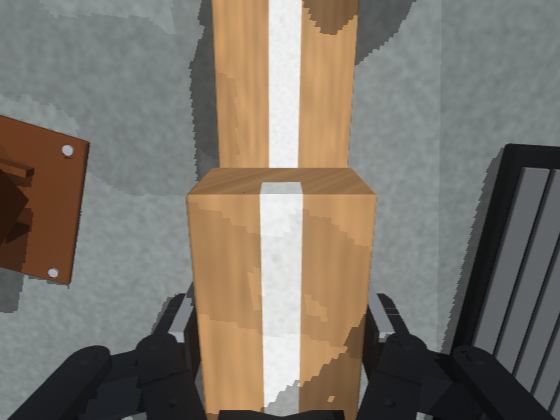

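The bottom carton's tape and long edges line up with the held carton, and the lateral fit agrees with the top view to under 1 mm. I'll place it now.

Call:
{"method": "step_arm", "body": {
  "motion": [
    [[25, 0, 0, 0, 0, 0], [60, 0.5, 0, 0, 0, 0], [85, 1, 0, 0, 0, 0.3], [92, 1, 0, 0, 0, 0.3], [92, 1, 20, 0, 0, 0.3], [92, 1, 45, 0, 0, 0.3], [92, 1, 63, 0, 0, 0.3], [92, 1, 72, 0, 0, 0.3], [92, 1, 77, 0, 0, 0.3], [92, 1, 79, 0, 0, 0.3], [92, 1, 79, 0, 0, 0.3], [92, 1, 79, 0, 0, 0.3]]
  ]
}}

```text
time_s: 7.08
tool_pos: [0.5489, 0.3031, 0.0661]
tool_rot: [0.001, 0.664, 0.748, -0.0]
force: [-0.3, 0.1, -3.2]
grip_width: 0.712
```

Run:
```python
from h import *; from rig import env
s=env.sense(); show(s); print(plan(s,[548.4,303,64],down(6.8)))
```

```text
t 7.08 tcp [548.9 303.1  66.1] z [ 0.001 -0.001 -1.   ] yaw_y 6.77 F [-0.3  0.1 -3.2] w 0.712 q [ 0.32  0.69  1.35 -0.    1.09  0.2 ]
(array([-0.1, -0.5,  2.1]), array([ 0. ,  0.1, -0. ]))
```

Call:
{"method": "step_arm", "body": {
  "motion": [
    [[0, -0.5, 1, 0, 0, 0], [0, -0.5, 2, 0, 0, 0], [0, -0.5, 2.3, 0, 0, 0], [0, -0.5, 2.3, 0, 0, 0]]
  ]
}}

```text
time_s: 7.58
tool_pos: [0.5485, 0.3032, 0.0643]
tool_rot: [0.001, 0.664, 0.748, 0.0]
force: [-4.3, -0.2, 4.7]
grip_width: 0.713
```

Run:
```python
from h import *; from rig import env
s=env.sense(); show(s)
```

```text
t 7.58 tcp [548.5 303.2  64.3] z [ 0.001 -0.001 -1.   ] yaw_y 6.77 F [-4.3 -0.2  4.7] w 0.713 q [ 0.32  0.7   1.36 -0.    1.09  0.2 ]
```

Call:
{"method": "step_arm", "body": {
  "motion": [
    [[0, 0, 0, 0, 0, 0], [0, 0, 0, 0, 0, 0], [0, 0, 0, 0, 0, 0], [0, 0, 0, 0, 0, 0], [0, 0, -15, 0, 0, 0], [0, 0, -50, 0, 0, 0], [0, 0, -100, 0, 0, 0], [0, 0, -136, 0, 0, 0], [0, 0, -136, 0, 0, 0]]
  ],
  "claw": -1
}}

```text
time_s: 8.7
tool_pos: [0.5494, 0.3037, 0.2045]
tool_rot: [0.002, 0.664, 0.748, 0.003]
force: [-0.1, -0.3, -0.2]
grip_width: 0.999
```

Run:
```python
from h import *; from rig import env,vision
s=env.sense(); show(s); c=vision.calibration("wrist"); im,d=vision.get_image("wrist")
cv2.imwrite("pics/w3.png",im[:,:,::-1]); W=world(d,c)
for z in (.095,.05):
  m=(abs(W[...,2]-z)<.006).astype(np.uint8); n,lab,st,ce=cv2.connectedComponentsWithStats(m)
  for i in range(1,n):
    if st[i,4]>1500: print(z,st[i],rect(W[lab==i]),np.median(W[lab==i][:,2]))
print(plan(s,[588.9,-16.4,200],down(12.2)))
```

```text
t 8.7 tcp [549.4 303.7 204.5] z [ 0.008  0.001 -1.   ] yaw_y 6.78 F [-0.1 -0.3 -0.2] w 0.999 q [ 0.32  0.56  1.21 -0.    1.37  0.2 ]
0.095 [  233   139    90   145 12005] (array([547. , 302.4]), array([ 62.2, 111.2]), -83.2) 0.0941346716571344
0.05 [ 226  119  107  148 3508] (array([547.8, 303.9]), array([ 85.2, 129.5]), -83.6) 0.04907557521339939
(array([-322.5,    1.4,    4.4]), array([ 0.4, -0. , -5.4]))
```

View pics/w3.png

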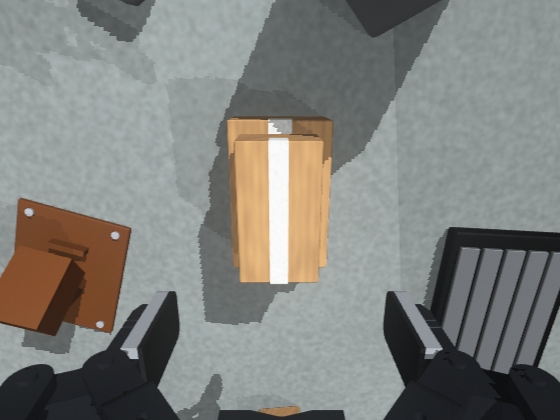

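The large carton sits square on the bottom one, centred within about 1.5 mm. Next I'll pick up the small carton.

Call:
{"method": "step_arm", "body": {
  "motion": [
    [[-35, 0, 0, 0, 0, 0], [-85, 0, 1, 0, 0, -1], [-140, 1, 2, 0, 0, -2], [-195, 1, 3, 0, 0, -3], [-250, 1, 4, 0, 0, -4], [-295, 1.4, 4, 0, 0, -5], [-322, 1.4, 4, 0.4, 0, -5.4], [-322, 1.4, 4, 0.4, 0, -5.4], [-322, 1.4, 4, 0.4, 0, -5.4], [-322, 1.4, 4, 0.4, 0, -5.4]]
  ]
}}

```text
time_s: 10.0
tool_pos: [0.5878, -0.0151, 0.198]
tool_rot: [-0.001, 0.628, 0.779, -0.001]
force: [-0.6, -0.4, -0.0]
grip_width: 0.997
```

Run:
```python
from h import *; from rig import env,vision
s=env.sense(); show(s); c=vision.calibration("wrist"); im,d=vision.get_image("wrist")
W=world(d,c)
for z in (.04,):
  m=(abs(W[...,2]-z)<.005).astype(np.uint8); n,lab,st,ce=cv2.connectedComponentsWithStats(m)
  for i in range(1,n):
    if st[i,4]>1500:
      r=rect(W[lab==i]); print(z,st[i],r,np.median(W[lab==i][:,2]))
      if 45<r[1][0]<55: print(plan(s,[*r[0],11],down(90+r[2])))
```

```text
t 10.0 tcp [587.8 -15.1 198. ] z [-0.003 -0.001 -1.   ] yaw_y 12.25 F [-0.6 -0.4 -0. ] w 0.997 q [-0.22  0.48  1.35 -0.    1.32 -0.44]
0.04 [ 254  150   60   92 5178] (array([588.5, -15.3]), array([50. , 81.2]), -77.6) 0.039148565770422306
(array([ -0.3,   1.3, 187. ]), array([-0.2,  0. , -0.1]))
```

Call:
{"method": "step_arm", "body": {
  "motion": [
    [[0, 1, 50, 0, 0, 0], [0, 1, 105, 0, 0, 0], [0, 1, 150, 0, 0, 0], [0, 1, 175, 0, 0, 0], [0, 1, 187, 0, 0, 0], [0, 1, 187, 0, 0, 0], [0, 1, 187, 0, 0, 0]]
  ]
}}

```text
time_s: 10.92
tool_pos: [0.589, -0.0152, 0.0124]
tool_rot: [-0.0, 0.628, 0.779, -0.001]
force: [0.5, -0.4, -0.3]
grip_width: 1.002
```

Call:
{"method": "step_arm", "body": {
  "motion": [
    [[0, 0, 0, 0, 0, 0], [0, 0, 0, 0, 0, 0], [0, 0, 0, 0, 0, 0], [0, 0, 0, 0, 0, 0], [0, 0, 0, 0, 0, 0], [0, 0, 0, 0, 0, 0], [0, 0, 0, 0, 0, 0], [0, 0, 0, 0, 0, 0]]
  ],
  "claw": 1
}}

```text
time_s: 11.92
tool_pos: [0.5896, -0.0153, 0.0134]
tool_rot: [0.001, 0.628, 0.779, -0.001]
force: [-1.7, -0.2, 5.8]
grip_width: 0.577
```

Call:
{"method": "step_arm", "body": {
  "motion": [
    [[0, 0, -20, 0, 0, 0], [0, 0, -60, 0, 0, 0], [0, 0, -110, 0, 0, 0], [0, 0, -155, 0, 0, 0], [0, 0, -175, 0, 0, 0], [0, 0, -180, 0, 0, 0], [0, 0, -180, 0, 0, 0]]
  ]
}}

```text
time_s: 12.8
tool_pos: [0.5891, -0.0149, 0.1924]
tool_rot: [0.0, 0.628, 0.779, -0.001]
force: [-0.4, -0.4, -3.5]
grip_width: 0.576
```

Run:
```python
from h import *; from rig import env
s=env.sense(); show(s); print(plan(s,[548,303,190],down(6.8)))
```

```text
t 12.8 tcp [589.1 -14.9 192.4] z [-0.001 -0.001 -1.   ] yaw_y 12.26 F [-0.4 -0.4 -3.5] w 0.576 q [-0.22  0.48  1.35 -0.    1.31 -0.44]
(array([319.4,  27.3,   2. ]), array([-0.1,  0.1,  5.5]))
```

Call:
{"method": "step_arm", "body": {
  "motion": [
    [[25, 2, 0, 0, 0, 0.5], [65, 6, 0, 0, 0, 1], [110, 10, 0, 0, 0, 2], [155, 13, 0, 0, 0, 3], [200, 17, 0, 0, 0, 3.5], [245, 21, 0, 0, 0, 4], [285, 24, 0, 0, 0, 5], [310, 26.5, 0, 0, 0, 5.4], [319, 27, 0, 0, 0, 5.4], [319, 27, 10, 0, 0, 5.4], [319, 27, 30, 0, 0, 5.4], [319, 27, 40, 0, 0, 5.4]]
  ]
}}

```text
time_s: 14.3
tool_pos: [0.5474, 0.3012, 0.1501]
tool_rot: [-0.001, 0.664, 0.748, -0.002]
force: [-0.3, 0.1, -2.9]
grip_width: 0.573
```

Run:
```python
from h import *; from rig import env
s=env.sense(); show(s); print(plan(s,[547.8,302.6,110],down(6.8)))
```

```text
t 14.3 tcp [547.4 301.2 150.1] z [-0.003 -0.002 -1.   ] yaw_y 6.79 F [-0.3  0.1 -2.9] w 0.573 q [ 0.32  0.6   1.28 -0.    1.27  0.2 ]
(array([ 1.5,  0.7, 40.1]), array([-0.2,  0.1, -0. ]))
```

Call:
{"method": "step_arm", "body": {
  "motion": [
    [[1, 0.5, 15, 0, 0, 0], [1.2, 0.5, 28, 0, 0, 0], [1.2, 0.5, 36, 0, 0, 0], [1.2, 0.5, 39, 0, 0, 0], [1.2, 0.5, 40.5, 0, 0, 0], [1.2, 0.5, 41.5, 0, 0, 0], [1.2, 0.5, 42, 0, 0, 0], [1.2, 0.5, 42, 0, 0, 0]]
  ]
}}

```text
time_s: 15.3
tool_pos: [0.5477, 0.3024, 0.1085]
tool_rot: [-0.0, 0.664, 0.748, -0.002]
force: [-0.4, -0.4, -1.1]
grip_width: 0.575
```

Run:
```python
from h import *; from rig import env
s=env.sense(); show(s); print(plan(s,[547.8,302.6,108],down(6.8)))
```

```text
t 15.3 tcp [547.7 302.4 108.5] z [-0.003 -0.002 -1.   ] yaw_y 6.79 F [-0.4 -0.4 -1.1] w 0.575 q [ 0.32  0.64  1.32 -0.    1.18  0.2 ]
(array([0.2, 0.1, 0.5]), array([-0.2,  0.1, -0. ]))
```

Call:
{"method": "step_arm", "body": {
  "motion": [
    [[0, 0, 0.5, 0, 0, 0], [0, 0, 0.5, 0, 0, 0]]
  ]
}}

```text
time_s: 15.55
tool_pos: [0.5478, 0.3024, 0.1084]
tool_rot: [-0.0, 0.664, 0.748, -0.002]
force: [-3.1, -1.1, 3.4]
grip_width: 0.57
```

Call:
{"method": "step_arm", "body": {
  "motion": [
    [[0, 0, 0, 0, 0, 0], [0, 0, 0, 0, 0, 0], [0, 0, 0, 0, 0, 0], [0, 0, 0, 0, 0, 0], [0, 0, -15, 0, 0, 0], [0, 0, -50, 0, 0, 0], [0, 0, -100, 0, 0, 0], [0, 0, -140, 0, 0, 0], [0, 0, -140, 0, 0, 0]]
  ],
  "claw": -1
}}

```text
time_s: 16.68
tool_pos: [0.5491, 0.3031, 0.253]
tool_rot: [0.002, 0.664, 0.748, 0.002]
force: [0.5, 0.3, -0.1]
grip_width: 0.997
```

Run:
```python
from h import *; from rig import env,vision
s=env.sense(); show(s); c=vision.calibration("wrist"); im,d=vision.get_image("wrist")
cv2.imwrite("pics/w4.png",im[:,:,::-1]); W=world(d,c)
for z in (.135,.095,.05):
  m=(abs(W[...,2]-z)<.006).astype(np.uint8); n,lab,st,ce=cv2.connectedComponentsWithStats(m)
  for i in range(1,n):
    if st[i,4]>1000: print(z,st[i],rect(W[lab==i]),np.median(W[lab==i][:,2]))
print(plan(s,[480,-170,260],down(6.8)))
```

```text
t 16.68 tcp [549.1 303.1 253. ] z [ 0.005  0.    -1.   ] yaw_y 6.8 F [ 0.5  0.3 -0.1] w 0.997 q [ 0.32  0.53  1.12 -0.    1.48  0.2 ]
0.135 [ 244  158   69  103 6654] (array([546.3, 302.4]), array([50. , 80.9]), -83.2) 0.13413159405208638
0.095 [ 241  131   76  124 2134] (array([546.8, 303.5]), array([ 62.1, 108.8]), -83.3) 0.09406411892581282
0.05 [ 234  115   93  130 2840] (array([547.7, 303.6]), array([ 85.1, 129.5]), -83.6) 0.049029112793243845
(array([-461.6, -124.6,   -7.4]), array([ 0.3,  0. , -0. ]))
```

Run:
```python
from h import *; from rig import env
s=env.sense(); print(plan(s,[480,-230,290],down(0)))
```

```text
(array([-521., -131.,  -39.]), array([0. , 0.1, 6.8]))
```

Call:
{"method": "step_arm", "body": {
  "motion": [
    [[-50, -13, -20, 0, 0, 0.7], [-105, -26, -39, 0, 0, 1.4], [-160, -39, -39, 0, 0, 2], [-215, -52, -39, 0, 0, 2.7], [-270, -65, -39, 0, 0, 3.4], [-325, -80, -39, 0, 0, 4], [-380, -95, -39, 0, 0, 5], [-435, -109, -39, 0, 0, 6], [-485, -122, -39, 0, 0, 6.5], [-521, -131, -39, 0, 0, 6.8], [-521, -131, -39, 0, 0, 6.8], [-521, -131, -39, 0, 0, 6.8]]
  ]
}}

```text
time_s: 18.23
tool_pos: [0.4799, -0.2292, 0.2895]
tool_rot: [-0.0, 0.707, 0.707, -0.0]
force: [-0.1, -0.5, -0.4]
grip_width: 1.002
```

Run:
```python
from h import *; from rig import env,vision
s=env.sense(); show(s); c=vision.calibration("wrist"); im,d=vision.get_image("wrist")
cv2.imwrite("pics/w5.png",im[:,:,::-1]); W=world(d,c); np.savez("w5.npz",im=im,W=W)
hsv=cv2.cvtColor(im,cv2.COLOR_RGB2HSV)
Y=(hsv[...,0]>20)&(hsv[...,0]<35)&(hsv[...,1]>150)&(hsv[...,2]>60)&(W[...,2]>.03)&(d>0)
n,lab,st,ce=cv2.connectedComponentsWithStats(Y.astype(np.uint8))
for i in range(1,n):
    if st[i,4]>60: P=W[lab==i]; print(st[i],P.mean(0).round(4),P.min(0).round(4),P.max(0).round(4))
```

```text
t 18.23 tcp [ 479.9 -229.2  289.5] z [-0. -0. -1.] yaw_y 0.01 F [-0.1 -0.5 -0.4] w 1.002 q [-0.67  0.29  1.37 -0.    1.48 -0.67]
[264 147  36  19 399] [ 0.4797 -0.1984  0.0854] [ 0.4622 -0.2152  0.0594] [ 0.4974 -0.1926  0.0924]
[262 265  38  19 609] [ 0.4783 -0.2854  0.1648] [ 0.463  -0.3009  0.1515] [ 0.4939 -0.2763  0.1722]
```

View pics/w5.png

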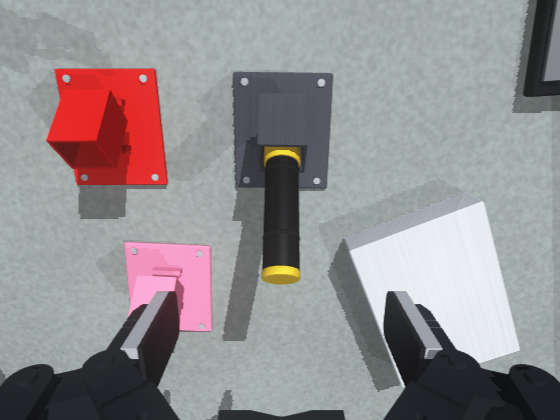

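The torch is clearly visible: tail cap at (281,274), head ring at (283,157), with its axis almost along world y at x≈479. I estimate the grip middle at (479,-236,109). I'll tilt the tool 45° to stand perpendicular to the torch and back off 100 mm.

```bash
cat >> h.py <<'E'
A=np.array([0,-1,1])/2**.5      # draw-out direction
TILT=frame(np.array([1.,0,0]),np.array([0,-1,-1])/2**.5)
E
python3 - <<'E'
from h import *; from rig import env
s=env.sense(); print(plan(s,[479.2,-180.7,165],TILT))
f=np.load("w5.npz"); W=f["W"]; g=f["im"].max(2)
# grip pixels between the rings: mid-column per row
for v in range(172,262,15):
    u=np.where((g[v,230:340]<60)&(W[v,230:340,2]>.07))[0]+230
    P=W[v,u]; print(v,u.min(),u.max(),"xmid",((P[0,0]+P[-1,0])/2).round(4),P[np.argmax(P[:,2])].round(4))
E
```

```text
(array([ 48.3,  -0.8, 124.7]), array([  0., -45.,   0.]))
172 265 297 xmid 0.4788 [ 0.4797 -0.2128  0.1051]
187 265 297 xmid 0.4789 [ 0.477  -0.224   0.1162]
202 265 297 xmid 0.4788 [ 0.4771 -0.2347  0.1272]
217 264 298 xmid 0.4789 [ 0.4788 -0.2452  0.1369]
232 264 298 xmid 0.4789 [ 0.4788 -0.2548  0.1476]
247 263 298 xmid 0.4784 [ 0.4755 -0.2646  0.1565]
```

Call:
{"method": "step_arm", "body": {
  "motion": [
    [[5, 0, 12, 0, -4.5, 0], [10, 0, 25, 0, -9, 0], [15, 0, 37, 0, -13.5, 0], [20, 0, 50, 0, -18, 0], [25, 0, 62, 0, -22.5, 0], [30, 0, 75, 0, -27, 0], [35, -1, 88, 0, -31.5, 0], [40, -1, 100, 0, -36, 0], [44, -1, 112, 0, -40.5, 0], [48, -1, 124, 0, -45, 0], [48, -1, 124, 0, -45, 0], [48, -1, 124, 0, -45, 0]]
  ]
}}

```text
time_s: 19.77
tool_pos: [0.4795, -0.1808, 0.1665]
tool_rot: [0.271, 0.653, 0.654, -0.27]
force: [-0.1, -0.9, 0.1]
grip_width: 0.999
```

Run:
```python
from h import *; from rig import env
s=env.sense(); show(s); g=np.array([478.8,-237.5,107.5])+21*np.array([0,-1,-1])/2**.5
print(g,plan(s,g,TILT))
```

```text
t 19.77 tcp [ 479.5 -180.8  166.5] z [ 0.002 -0.707 -0.707] yaw_y 0.1 F [-0.1 -0.9  0.1] w 0.999 q [-0.25  0.38  1.81 -0.96  0.99  0.33]
[ 478.8       -252.3492424   92.6507576] (array([  1.6,  -0.9, 102.8]), array([ 0.1, -0. ,  0. ]))
```

Call:
{"method": "step_arm", "body": {
  "motion": [
    [[0, -1, 25, 0, 0, 0], [1, -1, 55, 0, 0, 0], [1.5, -1, 80, 0, 0, 0], [1.5, -1, 95, 0, 0, 0], [1.5, -1, 102, 0, 0, 0], [1.5, -1, 102, 0, 0, 0], [1.5, -1, 102, 0, 0, 0]]
  ]
}}

```text
time_s: 20.65
tool_pos: [0.479, -0.2515, 0.0939]
tool_rot: [0.272, 0.653, 0.654, -0.27]
force: [0.0, -0.2, 0.8]
grip_width: 1.0
```

Call:
{"method": "step_arm", "body": {
  "motion": [
    [[0, 0, 0, 0, 0, 0], [0, 0, 0, 0, 0, 0], [0, 0, 0, 0, 0, 0], [0, 0, 0, 0, 0, 0], [0, 0, 0, 0, 0, 0], [0, 0, 0, 0, 0, 0], [0, 0, 0, 0, 0, 0], [0, 0, 0, 0, 0, 0], [0, 0, 0, 0, 0, 0]]
  ],
  "claw": 1
}}

```text
time_s: 21.78
tool_pos: [0.4792, -0.2515, 0.094]
tool_rot: [0.272, 0.653, 0.654, -0.269]
force: [0.8, 2.0, 2.5]
grip_width: 0.354
```

Run:
```python
from h import *; from rig import env
s=env.sense(); show(s)
print(plan(s,s["tool_pos"]*1000+100*A,TILT))
```

```text
t 21.77 tcp [ 479.2 -251.5   94. ] z [ 0.003 -0.707 -0.707] yaw_y 0.13 F [0.8 2.  2.5] w 0.354 q [-0.39  0.51  1.84 -1.13  0.81  0.44]
(array([-100.,    0.,   -0.]), array([ 0.2, -0. , -0. ]))
```

Call:
{"method": "step_arm", "body": {
  "motion": [
    [[-4, 0, 0, 0, 0, 0], [-10, 0, 0, 0, 0, 0], [-16, 0, 0, 0, 0, 0], [-20, 0, 0, 0, 0, 0], [-20, 0, 0, 0, 0, 0]]
  ]
}}

```text
time_s: 22.4
tool_pos: [0.4791, -0.2661, 0.1085]
tool_rot: [0.272, 0.653, 0.653, -0.27]
force: [-0.2, -0.1, -0.4]
grip_width: 0.355
```

Run:
```python
from h import *; from rig import env
s=env.sense(); show(s)
```

```text
t 22.4 tcp [ 479.1 -266.1  108.5] z [ 0.003 -0.707 -0.707] yaw_y 0.1 F [-0.2 -0.1 -0.4] w 0.355 q [-0.42  0.49  1.83 -1.11  0.8   0.39]
```

Call:
{"method": "step_arm", "body": {
  "motion": [
    [[-8, 0, 0, 0, 0, 0], [-18, 0, 0, 0, 0, 0], [-30, 0, 0, 0, 0, 0], [-42, 0, 0, 0, 0, 0], [-54, 0, 0, 0, 0, 0], [-64, 0, 0, 0, 0, 0], [-70, 0, 0, 0, 0, 0], [-70, 0, 0, 0, 0, 0], [-70, 0, 0, 0, 0, 0]]
  ]
}}

```text
time_s: 23.52
tool_pos: [0.479, -0.3154, 0.1577]
tool_rot: [0.272, 0.653, 0.654, -0.27]
force: [0.6, 0.3, -1.6]
grip_width: 0.357
```

Run:
```python
from h import *; from rig import env
s=env.sense(); show(s)
p=s["tool_pos"]*1000
print(plan(s,p+[0,0,130],TILT)); print("then",plan(s,p+[20,40,150],down(0)))
```

```text
t 23.52 tcp [ 479.  -315.4  157.7] z [ 0.003 -0.707 -0.707] yaw_y 0.11 F [ 0.6  0.3 -1.6] w 0.357 q [-0.51  0.43  1.76 -1.03  0.8   0.18]
(array([-91.9,   0.3, -91.9]), array([ 0.2,  0. , -0. ]))
then (array([ -77.8,   20.4, -134.3]), array([ 0.2, 45. ,  0. ]))
```

Call:
{"method": "step_arm", "body": {
  "motion": [
    [[-20, 0, -20, 0, 0, 0], [-45, 0, -45, 0, 0, 0], [-70, 0, -70, 0, 0, 0], [-92, 0, -92, 0, 0, 0], [-90, 3, -98, 0, 6, 0], [-88, 6, -104, 0, 13, 0], [-86, 9, -111, 0, 20, 0], [-84, 12, -118, 0, 27, 0], [-82, 15, -124, 0, 34, 0], [-80, 18, -130, 0, 40, 0], [-78, 20, -134, 0, 45, 0], [-78, 20, -134, 0, 45, 0]]
  ]
}}

```text
time_s: 25.02
tool_pos: [0.4984, -0.2763, 0.307]
tool_rot: [0.001, 0.707, 0.707, 0.0]
force: [0.3, -0.6, -1.8]
grip_width: 0.355
```

Run:
```python
from h import *; from rig import env,vision
s=env.sense(); show(s); p=s["tool_pos"]
c=vision.calibration("wrist"); im,d=vision.get_image("wrist"); cv2.imwrite("pics/w6.png",im[:,:,::-1]); W=world(d,c)
hsv=cv2.cvtColor(im,cv2.COLOR_RGB2HSV)
Y=(hsv[...,0]>20)&(hsv[...,0]<35)&(hsv[...,1]>150)&(hsv[...,2]>60)&(W[...,2]>.2)
P=W[Y]; print(Y.sum(),P.min(0),P.max(0)); 
L=rot(s["tool_rot"]).inv().apply(P-p)*1000
for a in range(20,130,12):
    q=L[(L[:,0]>a)&(L[:,0]<a+12)]
    if len(q)>20: print(a,"y mid",((q[:,1].min()+q[:,1].max())/2).round(1),"top z",q[:,2].min().round(1))
print("tool-x max",np.percentile(L[:,0],99))
print(plan(s,[520,-100,270],down(6.8)))
```

```text
t 25.02 tcp [ 498.4 -276.3  307. ] z [ 0.001 -0.    -1.   ] yaw_y 0.06 F [ 0.3 -0.6 -1.8] w 0.355 q [-0.71  0.38  1.22  0.    1.55 -0.71]
23475 [ 0.48075983 -0.23963641  0.32446582] [ 0.51632081 -0.1730519   0.44860446]
32 y mid -0.2 top z -36.9
44 y mid -0.0 top z -37.0
56 y mid -0.0 top z -37.2
68 y mid 0.1 top z -37.5
80 y mid 0.3 top z -141.6
92 y mid 0.5 top z -37.8
tool-x max 102.31048807915475
(array([176.3,  21.7,  37. ]), array([ 0.1,  0. , -6.7]))
```

View pics/w6.png

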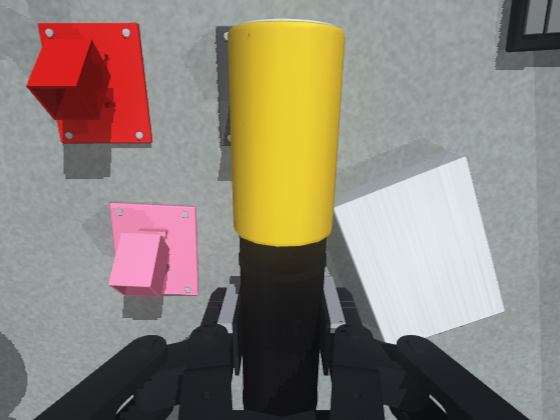

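The torch is held level. Its yellow head points along tool x, the lens is 103 mm ahead of the TCP and the axis is 19 mm above it, with under 1° of tilt. I'll move towards the inspection pose.

Run:
```python
from h import *; from rig import env
s=env.sense(); T=down(6.8)*R.from_rotvec([0,-.8,-.7],degrees=True)
print(plan(s,[574.6,70.9,250],T))
```

```text
(array([346.8,  76.6,  56.7]), array([ 0. , -0.7, -7.4]))
```

Call:
{"method": "step_arm", "body": {
  "motion": [
    [[15, 3, 2, 0, 0, -0.5], [45, 10, 5, 0, 0, -1], [85, 19, 10, 0, 0, -2], [125, 28, 18, 0, -0.3, -3], [165, 36, 25, 0, -0.3, -4], [205, 45, 32, 0, -0.5, -5], [245, 54, 39, 0, -0.5, -6], [285, 63, 46, 0, -0.7, -6.5], [320, 71, 52, 0, -0.7, -7], [340, 75, 56, 0, -0.7, -7.4], [347, 76.6, 57, 0, -0.7, -7.4], [347, 76.6, 57, 0, -0.7, -7.4]]
  ]
}}

```text
time_s: 26.58
tool_pos: [0.5745, 0.0708, 0.2498]
tool_rot: [0.005, 0.659, 0.752, -0.004]
force: [1.0, -0.6, -1.3]
grip_width: 0.353
```

Run:
```python
from h import *; from rig import env,vision
s=env.sense(); show(s); T=down(6.8)*R.from_rotvec([0,-.8,-.7],degrees=True)
print(plan(s,[574.6,70.9,96],T))
```

```text
t 26.57 tcp [574.5  70.8 249.8] z [ 0.002 -0.014 -1.   ] yaw_y 7.49 F [ 1.  -0.6 -1.3] w 0.353 q [-0.07  0.42  1.3  -0.01  1.42 -0.2 ]
(array([  2.2,   0. , 153.8]), array([ 0.,  0., -0.]))
```

Call:
{"method": "step_arm", "body": {
  "motion": [
    [[0, 0, 12, 0, 0, 0], [0, 0, 35, 0, 0, 0], [1, 0, 60, 0, 0, 0], [1, 0, 85, 0, 0, 0], [1, 0, 110, 0, 0, 0], [2, 0, 132, 0, 0, 0], [2, 0, 147, 0, 0, 0], [2, 0, 154, 0, 0, 0], [2, 0, 154, 0, 0, 0], [2, 0, 154, 0, 0, 0]]
  ]
}}

```text
time_s: 27.82
tool_pos: [0.575, 0.0706, 0.0966]
tool_rot: [0.006, 0.659, 0.752, -0.004]
force: [0.3, -0.3, -0.9]
grip_width: 0.356
```

Run:
```python
from h import *; from rig import env,vision
s=env.sense(); show(s); p=s["tool_pos"]
c=vision.calibration("wrist"); im,d=vision.get_image("wrist"); W=world(d,c)
hsv=cv2.cvtColor(im,cv2.COLOR_RGB2HSV)
Y=(hsv[...,0]>20)&(hsv[...,0]<35)&(hsv[...,1]>190)&(hsv[...,2]>60)&(W[...,2]>.12)&(W[...,2]<.15)
L=(W-p)@rot(s["tool_rot"]).as_matrix()*1000
a0,a1=None,None
for a in (45,55,65,75,85,95):
    q=Y&(abs(L[...,0]-a)<4); 
    if q.sum()>30: P=W[q]; print(a,"x mid",((P[:,0].min()+P[:,0].max())/2*1000).round(1),"y",(P[:,1].mean()*1000).round(1),"ztop",(np.percentile(P[:,2],98)*1000).round(1))
print("lens toolx",np.percentile(L[Y][:,0],99))
m=(abs(W[...,2]-.135)<.006)&(W[...,1]>.2); print(m.sum(), rect(W[m]) if m.sum()>50 else "")
c=vision.calibration("top"); im2,d2=vision.get_image("top"); w=world(d2,c)[170:245,150:260]
m=abs(w[...,2]-.135)<.008; m&=w[...,1]>.24; print("top cam small",m.sum(),rect(w[m]))
m=abs(w[...,2]-.05)<.008; print("bottom",m.sum(),rect(w[m]))
im3,_=vision.get_image("scene")
cv2.imwrite("pics/fin.png",np.vstack([cv2.resize(im2[130:300,120:400],(800,486))[:,:,::-1][:290],cv2.resize(im3[120:290,130:450],(800,425))[:,:,::-1][:305]]))
```

```text
t 27.82 tcp [575.   70.6  96.6] z [ 0.004 -0.014 -1.   ] yaw_y 7.49 F [ 0.3 -0.3 -0.9] w 0.356 q [-0.07  0.56  1.5  -0.02  1.08 -0.2 ]
45 x mid 569.3 y 115.7 ztop 132.1
55 x mid 568.1 y 125.7 ztop 132.0
65 x mid 566.9 y 135.6 ztop 131.9
75 x mid 565.1 y 145.4 ztop 131.9
85 x mid 563.8 y 155.4 ztop 131.8
95 x mid 562.8 y 165.3 ztop 131.7
lens toolx 101.90782370668566
0 
top cam small 455 (array([559.7, 354.8]), array([ 71.5, 200.4]), 76.3)
bottom 344 (array([559.2, 354.6]), array([118.8, 251.8]), 78.5)
```

View pics/fin.png

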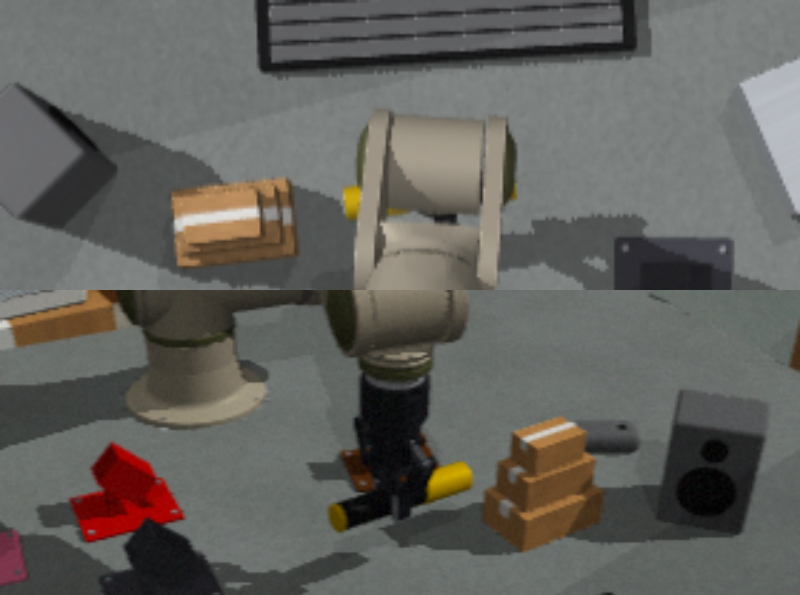

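The stack is straight at right, and the torch is level with its lens facing the top carton. The gap is about 91 mm, the axis height 114 mm against 115 mm for the carton's middle, and the aim is within 2 mm. The top-camera rectangles were spoiled by the speaker, so I'll recheck the stack with connected components and then hand in.

Run:
```python
from h import *; from rig import env,vision
c=vision.calibration("top"); im,d=vision.get_image("top"); W=world(d,c)
for z in (.135,.095,.05):
  m=(abs(W[...,2]-z)<.008)&(abs(W[...,0]-.548)<.08)&(abs(W[...,1]-.302)<.1)
  n,lab,st,_=cv2.connectedComponentsWithStats(m.astype(np.uint8)); i=1+st[1:,4].argmax(); print(z,st[i,4],rect(W[lab==i]))
s=env.sense(); show(s); print(np.abs(s["joint_vel"]).max()); print(env.close_job())
```

```text
0.135 451 (array([546.6, 301.3]), array([50.3, 80.6]), -83.5)
0.095 218 (array([547. , 301.6]), array([ 62. , 110.8]), -82.7)
0.05 305 (array([548.4, 301.5]), array([ 85.3, 129.1]), -83.4)
t 28.02 tcp [574.8  70.7  96.2] z [ 0.003 -0.014 -1.   ] yaw_y 7.5 F [ 0.3  0.8 -1.6] w 0.36 q [-0.07  0.56  1.5  -0.02  1.08 -0.2 ]
0.0040835729344176445
the job is handed in; nothing more can be done
None
```

I stacked the large carton on the bottom one and the small carton on top. Then I drew the torch out of the dark holder, levelled it and handed the job in at 28 s with it still held.

- **Stack:** in the last top view the three carton centres agree within about 2 mm and 1° of yaw. The bottom carton is within 1 mm of where it started.
- **Torch:** in the last wrist view it is level within about 0.5°, with its axis at z ≈ 114 mm against 115 mm for the top carton's middle. The lens is about 91 mm from the carton's end face. It is aimed within 2 mm of the carton's centre and turned about 0.7° off square.
- **Contact:** the force reading was about 2 N at the end, which is roughly the torch's own weight, so it is touching nothing.
- **Bystanders:** I did not measure them again. The last picture showed nothing out of place, but it did not cover all of them.
- **Failed check:** my first top-view fit at the end took in the speaker and gave wrong sizes. I repeated it with the stack isolated, and the stack figures above come from that.

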